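# Close the carburettor parts case and turn its buttons

## Task

Close up the parts case: take the metal cover out of the slotted wooden rack, lay it flat on the bench with its handle up and let go, then take it by the handle and set it fully home in the recess of the case, flush with the rim. Then turn both turnbuttons fully across so that their tongues hold the cover down, and let go. Leave the case's neighbours (the wrench, the carton and the metal chamber) where they are.

Things in the scene. Friction and masses are not known exactly. Their poses are not given: they have to be found in the camera images.
- case: Grey open parts case, fixed, left or right of the middle: 132 (own x) x 226 (y) x 60 mm high. Origin: centre of underside, z up. Its top has a centred recess 108 (x) x 158 (y) x 8 mm deep with a 10 mm ledge all round. The cover rests on it, long side along y, either way round, 4 mm to spare per side; then its plate spans 52 to 60 mm above the bench, flush with the rim.
- rack: Low wooden rack, fixed, on the other side of the middle from the case: 50 (own x) x 130 (own y) x 33 mm high, with a slot along its y in the middle, 11 mm wide and 25 mm deep (slot floor 8 mm above the bench). Origin: centre of its underside; z up.
- cover: Loose aluminium plate 100 x 150 x 8 mm, 0.25 to 0.5 kg, bow handle on one face. Starts on a long edge in the rack's slot, leaning a bit, handle facing the robot. Origin: middle of that lower edge, mid-thickness. z: across the 100 mm width (top edge at z = 100), up when standing; y: along the 150 mm edge; x: out of the handle face (face at 4 mm, handle top at 42), up when laid handle up.
- cover_middle (a point): Middle of the cover's plate, mid-thickness; axes as cover. 56 mm above the bench when the cover is home.
- cover_handle (a point): Middle of the dark steel handle's grip bar, 35 mm out from cover_middle along the cover's x; axes as cover. The bar is 90 mm long along the cover's y, 12 mm wide across, 14 mm deep, with a 24 mm gap between it and the plate; two feet, 10 mm wide, join its ends to the plate.
- button_r (a joint): Turnbutton on the rim at the case's -y end, on a vertical pivot. 0: tongue along the case's +x, clear of the recess; grows counter-clockwise seen from above; 1.57: tongue square across, pointing to the case's middle over the cover. Stops at -0.3 and 1.6; starts at -0.15 to 0.2, out of the cover's way. Friction 0.06 N m: stays where left.
- button_r_grip (a point): Point on button_r's pivot axis, 92 mm above the bench, where to pinch; own x along the tongue. The button: steel bar 68 x 16 x 6 mm, underside at 62.5 mm height; tongue reaches 48 mm from the pivot, tail 20. On it an upright fin to pinch, 42 mm long along the bar, 10 mm thick, top at 102.5 mm, centred on the pivot within 1 mm. Pivot at x -20, y -96 mm of the case.
- button_l (a joint): The same turnbutton on the case's rim at its +y end, turned half round: at 0 its tongue lies along the case's -x; it too grows counter-clockwise seen from above, and at 1.57 points to the case's middle. Same stops, starts and friction.
- button_l_grip (a point): As button_r_grip, for button_l. The pivot is at x = 20, y = 96 mm of the case.
- wrench: Bystander: loose steel wrench 140 mm long lying on the bench in front of the robot, between rack and case. Origin: centre of its underside.
- chamber: Bystander: loose turned aluminium chamber, 72 mm across, 88 mm tall, standing beyond the case and rack. Origin: centre of its underside.
- carton: Bystander: loose plain carton 60 x 100 x 35 mm on the far side of the bench. Origin: centre of its underside.
Not all that is in view belongs to the job. Leave any orange, purple or red look-alike of the cover alone.

How it is judged (in metres and radians):
On the way, in this order (a step that is already met when the one before it is completed fails the run):
1. the cover lies flat on the bench, handle up, let go (angle between cover's own x axis and vertical below 0.06 rad and height (world z) of cover_middle below 0.012 m and contact force between the fingers and cover below 0.05 N), for 0.2 s.
2. the cover is fully home in the case's recess, handle up (angle between cover's own x axis and vertical below 0.03 rad and horizontal distance between cover_middle and case below 0.008 m and height (world z) of cover_middle between 0.053 and 0.0585 m), for 0.2 s.
At the end, for the whole second after the job is handed in: The cover lies handle up, at rest in the recess of the case (middle within 8 mm of the case's middle, within 0.03 rad of level, its height within 2.5 mm of flush), and both turnbuttons are turned across it (each past 1.25 rad of the full 1.57) (all of step 2 and value of joint each of button_r, button_l above 1.25 rad and linear speed of cover below 0.02 m/s); the robot touches nothing.
It fails at once if a bystander is moved by more than 30 mm (distance of any of wrench, chamber, carton from where it was at the start of the episode above 0.03 m).
It also fails if it takes over 72 s, if anything falls off the work surface, if the arm or the gripper's body presses on something with over 40 N, if the wrist force passes 120 N, or if a joint passes its speed limit or range.

## Robot

A 6-joint arm with a two-finger parallel gripper is mounted at the origin on the work surface. World frame = base frame: x ahead of the robot, y to its left, z up, the work surface at z = 0. Lengths are in mm, angles in rad, forces in N, time in s.
With the tool pointing down it reaches from about 400 to 925 mm from the base axis. Payload 3.4 kg.
Tool frame: the origin (TCP) lies midway between the tips of the shut fingers; the grasp point (between the pads) lies 19 mm behind it; z points along the fingers, x is the direction in which the jaws open and shut, and the axes are right-handed (so a half turn about z gives the same grasp; the last joint's range is limited). The gripper opens to 85 mm and grips with 20 to 120 N. Pads are 22 mm wide; open, the fingers measure 114 mm over their backs; the gripper's body (76 mm by 85 mm) begins 54 mm behind the grasp point. The pads swing forward as they close: fully open they stand 13 mm farther back than shut.
Start: joints at [-1.183, 0.307, 1.506, -0, 1.328, -0.073], TCP at [256.175, -514.787, 231.305] pointing down, gripper open.
Joint ranges: [-3.12, 3.12], [-1.05, 2.28], [0.14, 2.33], [-1.42, 4.57], [0.1, 2.73], [-2.68, 2.68]. Speed limits (rad/s): [2.57, 2.57, 3.14, 3.14, 3.14, 3.14].

## Interface

Orientations are given as a unit quaternion [w, x, y, z].
In Python, from plant import ctrl gives the robot as it stands.
- The arm moves only by the shell command python3 -m creep 'ROWS' [FORCE]. ROWS is JSON, one flat list of numbers, 5 for each row, row after row: the shift along the tool's x, y, z in units of 30 mm (1.0 is 30 mm), then the turn about the tool's z in units of 5 degrees (1.0 is 5 degrees), then the opening, from 0 (shut) to 1 (fully open). A call has 1 to 20 rows; each row shifts and turns the commanded pose from where the row before left it, along the tool's axes as they then stand; what a row does not reach is not made up. A row lasts 1/12 s, in which the tool goes at most 41.7 mm and 7.16 degrees, less where a joint would pass 70% of its speed; a pose out of reach is approached as far as the arm can. A call is refused whole if a number of a shift passes 1 or a number of a turn 1, either way. A call with a gripper value outside its range is refused whole. The fingers move at their own pace and stop on an object; FORCE is the grip in N (left out, the last holds). Time passes only in rows, so rows that do not move let the fingers close. It gives the time, the measured TCP pose, the force and the opening at its end, in the units of the state.
- ctrl.read_state(): the state, without advancing time (a new reading comes with each control period).
- ctrl.camera(name): name is "scene" or "top" or "wrist"; returns a dict with "color" (480x640x3 uint8, red, green, blue), "camera_matrix" (3x3 intrinsics, pixels), "k1" (the pictures are not rectified: a ray, as slopes to the right and down, at radius r is drawn at 1 + k1 r^2 times it, then the intrinsics apply), "extrinsics" (4x4, takes a point from world to camera coordinates). Camera axes: x right, y down, z forward; pixel columns grow to the right and rows downward; lengths in mm; the calibration is good to about 2 mm. A picture is of the moment at which its call begins. There is no depth.
- ctrl.sign_off(): hands the job in, once; it reports no verdict.
Trained networks look in the newest picture that a camera, given by its name, has taken for a name from the list of things; names that differ only in an ending like _2 or _b are one class to them, and where a whole thing is asked for, a point or a joint stands for the part that bears it (a point fixed in the world has none). Each returns a list of dicts, best first, with "conf" (0 to 1); they miss things now and then, are a little off and sometimes report something else, mostly with a low value. They report only what shows in the picture. A call takes as long as a camera call. They do not tell look-alikes from the thing itself.
- ctrl.boxes_of(name, camera): "point" ([column, row] in pixels, amid what is visible of it).
The state is a dict: "time": time; "joint_pos": joint angles; "joint_vel": joint speeds; "tau": joint torques, N m; "position": TCP position; "tool_rot": TCP orientation; "wrist_force": force on the tool from outside, world axes, zero at the start; "ft_torque": the same for the moment, N m; "finger_gap": opening from 0.0 (shut) to 1.0 (fully open).
Only numpy, scipy, OpenCV 4.12 (cv2) and the standard library are available. Lean on these libraries where they do the work, as an engineer would, in place of code of your own. Each camera call takes 0.05 s, during which the arm holds its last target.

## Working session

There is one attempt and no reset: what is moved stays moved. The work goes in short steps, Python scripts to look and compute and a shell command to move; the robot and the scene stay as the last step left them, time stands still between calls to the robot, and variables do not carry over. Pictures are saved under pics/ and viewed, and the job is handed in when it is done.

I'll start by looking at the scene.

```bash
ls; mkdir -p pics
python3 - <<'E'
from plant import ctrl
import cv2
s=ctrl.read_state(); print(s)
for n in ["scene","top","wrist"]:
    c=ctrl.camera(n); cv2.imwrite(f"pics/a_{n}.png",c["color"][:,:,::-1]); print(n,c["camera_matrix"].tolist(),c["k1"],c["extrinsics"].round(4).tolist())
    for k in ["case","rack","cover","cover_handle","button_r","button_l","wrench","chamber","carton"]:
        print(k,[(r["point"],round(r["conf"],2)) for r in ctrl.boxes_of(k,n)][:4])
E
```

```text
pics
{'time': 0.0, 'joint_pos': array([-1.18251406e+00,  3.07554789e-01,  1.50766254e+00,  9.70641786e-06,
        1.32842307e+00, -7.34841701e-02]), 'joint_vel': array([-0.00103201,  0.00103109, -0.00093485, -0.00183319,  0.00060023,
        0.00095526]), 'tau': array([-7.09343603e-04, -4.57550347e+01, -2.51916486e+01, -3.39030494e-04,
        1.31968036e-02, -1.08845813e-05]), 'position': array([ 255.90304875, -514.13307463,  230.39558175]), 'tool_rot': array([-6.05363239e-04,  8.50154875e-01, -5.26531709e-01, -8.25754008e-04]), 'wrist_force': array([-1.07302405,  1.06460051, -0.97275204]), 'ft_torque': array([ 0.01999222,  0.00170432, -0.00756832]), 'finger_gap': 1.0004001636516693}
scene [[436.89155208966673, 0.0, 326.30257913618334], [0.0, 436.89155208966673, 246.88292452742863], [0.0, 0.0, 1.0]] -0.06357526066036061 [[-0.8373, 0.5467, 0.0115, 503.6645], [0.4297, 0.6708, -0.6044, -107.0741], [-0.3381, -0.5011, -0.7966, 1230.2564], [0.0, 0.0, 0.0, 1.0]]
case [([380.7, 365.1], 0.92)]
rack [([277.2, 257.7], 0.81)]
cover [([205.1, 227.9], 0.91), ([364.6, 181.7], 0.9), ([290.6, 240.7
[... 1013 characters left out ...]
 299.9], 0.68), ([235.7, 221.2], 0.64)]
button_l [([143.6, 226.5], 0.74), ([283.1, 299.9], 0.68), ([235.7, 221.2], 0.64)]
wrench [([285.5, 301.1], 0.56)]
chamber [([265.8, 135.2], 0.65), ([143.3, 227.3], 0.52)]
carton [([376.3, 134.1], 0.97)]
wrist [[417.6797315578634, 0.0, 320.46142159032524], [0.0, 417.6797315578634, 241.4824749817715], [0.0, 0.0, 1.0]] -0.05418367431256549 [[0.4455, -0.8953, 0.0005, -574.5693], [-0.8557, -0.4257, 0.2942, -38.1525], [-0.2632, -0.1315, -0.9557, 379.9729], [0.0, 0.0, 0.0, 1.0]]
case []
rack []
cover [([400.4, 51.8], 0.98), ([101.9, 73.2], 0.78)]
cover_handle [([108.5, 72.0], 0.71), ([403.2, 48.7], 0.71)]
button_r []
button_l []
wrench []
chamber []
carton []
```

View pics/a_scene.png

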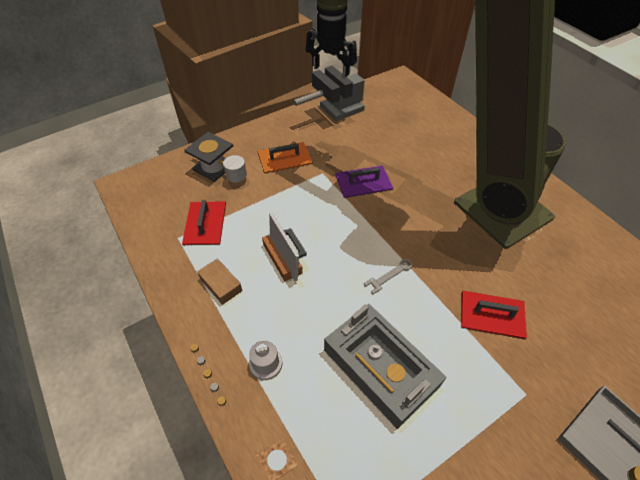

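View pics/a_top.png

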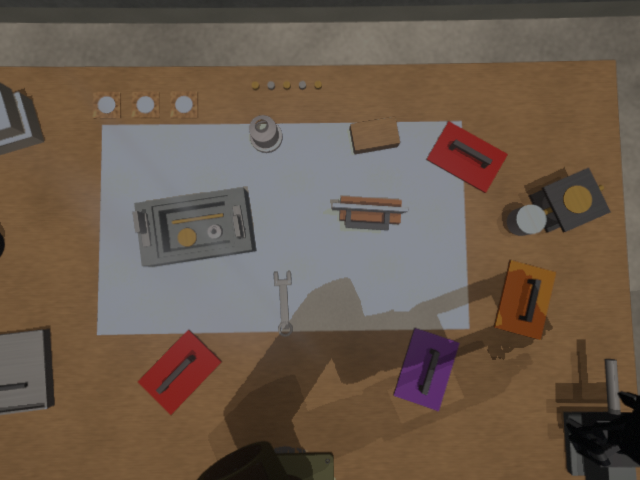

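View pics/a_wrist.png

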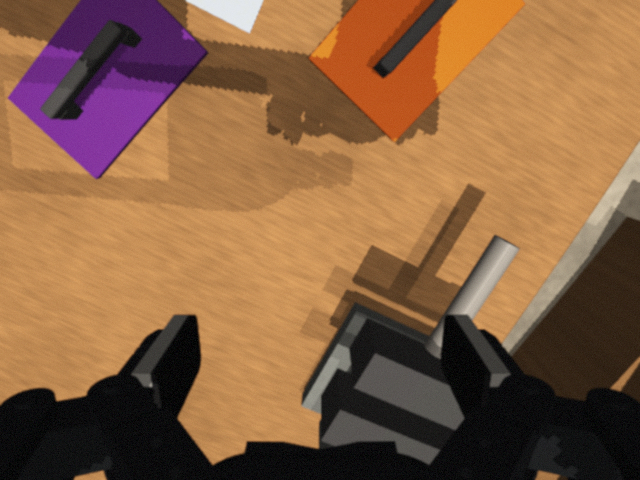

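The work is clear: case on the left (top 193,227), rack with the grey cover at top (369,212). The look-alikes are red (467,157) and (180,372), orange (525,298), purple (426,369), and a grey one at the left edge (20,370), off the sheet. My choice is the grey plate standing in the rack. I'll check it in a close crop along with the case.

```bash
cat > h.py <<'E'
import numpy as np, cv2
from plant import ctrl
def shot(n,name=None):
    c=ctrl.camera(n)
    if name: cv2.imwrite(f"pics/{name}.png",c["color"][:,:,::-1])
    return c
def w2p(c,P):
    P=np.asarray(P,float).reshape(-1,3); E=c["extrinsics"]
    r=cv2.Rodrigues(E[:3,:3])[0]
    return cv2.projectPoints(P,r,E[:3,3].copy(),c["camera_matrix"],np.array([c["k1"],0,0,0,0.]))[0].reshape(-1,2)
def p2w(c,uv,z):
    uv=np.asarray(uv,float).reshape(-1,1,2); E=c["extrinsics"]
    n=cv2.undistortPoints(uv,c["camera_matrix"],np.array([c["k1"],0,0,0,0.])).reshape(-1,2)
    d=np.c_[n,np.ones(len(n))]@E[:3,:3]; o=-E[:3,:3].T@E[:3,3]
    z=np.broadcast_to(np.asarray(z,float),(len(n),))
    return o+d*((z-o[2])/d[:,2])[:,None]
def crop(c,x0,y0,w,h,s,name):
    im=c["color"][y0:y0+h,x0:x0+w,::-1]
    cv2.imwrite(f"pics/{name}.png",cv2.resize(im,None,fx=s,fy=s,interpolation=cv2.INTER_CUBIC))
E
python3 - <<'E'
from h import *
t=shot("top"); crop(t,120,170,150,110,5,"b_case"); crop(t,315,180,110,70,7,"b_rack")
s=shot("scene"); crop(s,310,295,150,140,4,"b_scase"); crop(s,240,200,90,90,6,"b_srack")
E
```

```text
(no output)
```

View pics/b_case.png

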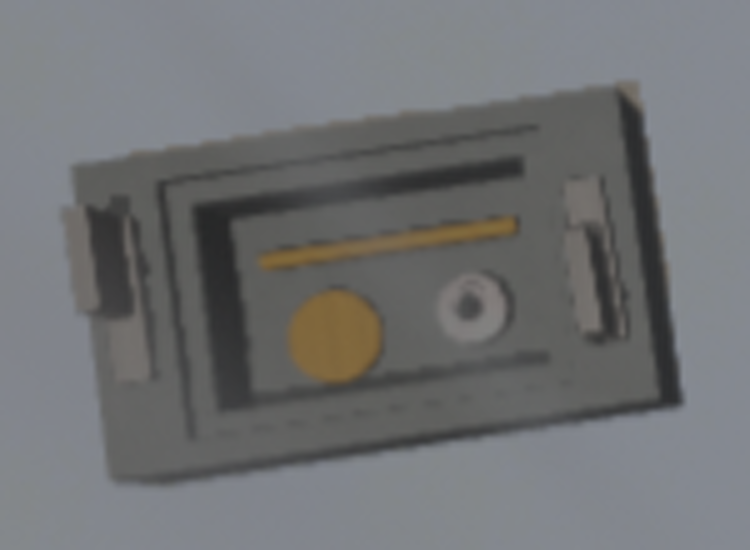

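View pics/b_rack.png

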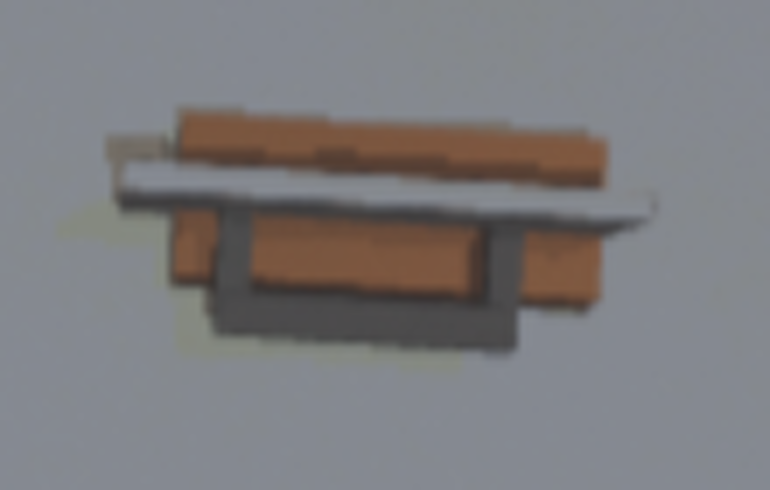

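View pics/b_scase.png

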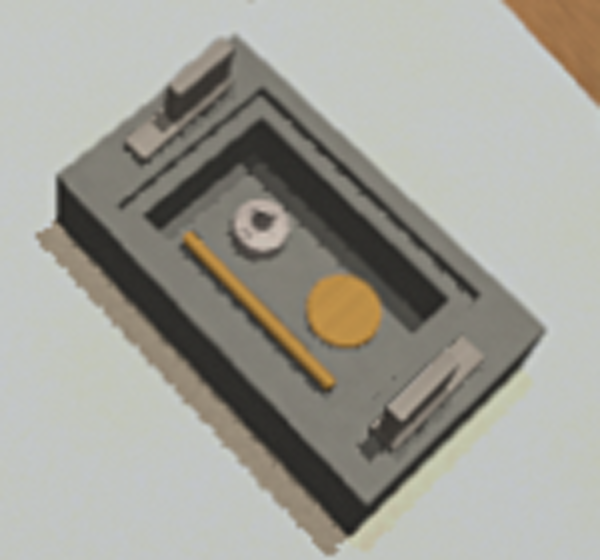

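View pics/b_srack.png

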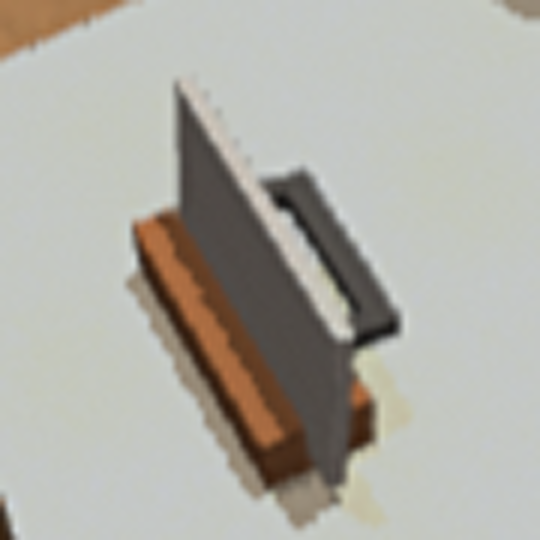

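The close crops show the grey cover standing in the wooden rack with its handle toward the robot, so the choice is right. The buttons are clear of the recess. Next I'll fit the poses.

```bash
cat > fit1.py <<'E'
from h import *
from scipy.optimize import least_squares
t=shot("top"); s=shot("scene")
def src(p,x0,y0,k): return (np.array(p,float)+.5)/k-.5+[x0,y0]
tc=src([(72,165),(617,88),(658,404),(112,480)],120,170,5)
sc=src([(57,175),(235,37),(545,330),(365,500)],310,295,4)
print("case top",p2w(t,tc,60).round(1).tolist()); print("case scene",p2w(s,sc,60).round(1).tolist())
print("rack slot/plate top edge top:",p2w(t,src([(122,178),(652,203)],315,180,7),108).round(1).tolist())
print("scene",p2w(s,src([(182,85),(347,338)],240,200,6),108).round(1).tolist())
print("rack top corners",p2w(t,src([(180,110),(605,138),(598,300),(172,280)],315,180,7),33).round(1).tolist())
loc=np.array([(66,113),(66,-113),(-66,-113),(-66,113)],float) # TL: +x +y
def P(q,l,z):
    c,sn=np.cos(q[2]),np.sin(q[2]); return np.c_[l@np.array([[c,sn],[-sn,c]])+q[:2],np.full(len(l),z)]
ls=loc[[1,2,3,0]]
# scene order: find matching by brute force
import itertools
q0=np.r_[p2w(t,tc,60).mean(0)[:2],0.1]
for m,nm in ((1,"top"),(2,"scene"),(3,"both")):
    best=None
    for k in range(4):
        lk=np.roll(loc,k,axis=0)
        for o in (lk,lk[::-1]):
            f=lambda q:np.r_[(w2p(t,P(q,loc,60))-tc).ravel()*(m&1),(w2p(s,P(q,o,60))-sc).ravel()*(m>>1)]
            r=least_squares(f,q0)
            if abs(r.x[2])<.5 and (best is None or r.cost<best.cost): best=r
    print(nm,best.x.round(3),best.cost)
E
python3 fit1.py
```

```text
case top [[628.8, 299.3, 60.0], [658.5, 75.8, 60.0], [526.8, 58.9, 60.0], [498.8, 280.7, 60.0]]
case scene [[660.0, 78.8, 60.0], [531.3, 62.6, 60.0], [500.3, 284.3, 60.0], [629.0, 299.7, 60.0]]
rack slot/plate top edge top: [[611.1, -107.8, 108.0], [602.1, -256.3, 108.0]]
scene [[603.9, -250.6, 108.0], [612.6, -105.0, 108.0]]
rack top corners [[644.1, -126.8, 33.0], [633.7, -256.6, 33.0], [584.0, -253.2, 33.0], [591.8, -123.6, 33.0]]
top [5.78267e+02 1.78682e+02 1.30000e-01] 0.5279283491793989
scene [5.79903e+02 1.80981e+02 1.34000e-01] 1.712400845327562
both [5.79009e+02 1.79805e+02 1.32000e-01] 4.049638607990122
```

```bash
cat > plan.py <<'E'
import sys; from h import *
from scipy.spatial.transform import Rotation as R
def plan(x,y,z,ang):
    s=ctrl.read_state(); q=s["tool_rot"]; M=R.from_quat([q[1],q[2],q[3],q[0]]).as_matrix()
    a=np.degrees(np.arctan2(M[1,0],M[0,0])); d=(ang-a+90)%180-90
    t=np.radians(a+d); X=np.array([np.cos(t),np.sin(t)]); Y=np.array([np.sin(t),-np.cos(t)])
    e=np.array([x,y])-s["position"][:2]
    print("t %.2f pos %s ang %.2f gap %.3f tilt %.3f F %s"%(s["time"],s["position"].round(1),a,s["finger_gap"],M[2,2],s["wrist_force"].round(1)))
    print("turn units %.2f; after turn: dx %.3f dy %.3f dz %.3f (units 30mm)"%(-d/5,X@e/30,Y@e/30,(s["position"][2]-z)/30))
if __name__=="__main__": plan(*map(float,sys.argv[1:5]))
E
python3 plan.py 606.5 -181 200 -3.4
python3 -m creep '[0,0,0,-1,1, 0,0,0,-1,1, 0,0,0,-1,1, 0,0,0,-1,1, 0,0,0,-1,1, 0,0,0,-1,1, 0,0,0,-1,1, 0,0,0,-1,1, 0,0,0,-1,1, 0,0,0,-1,1, 0,0,0,-1,1, 0,0,0,-1,1]'
python3 plan.py 606.5 -181 200 -3.4
```

```text
t 1.70 pos [ 256.2 -514.8  231.3] ang -63.54 gap 0.999 tilt -1.000 F [-0.   0.5 -0.4]
turn units -12.03; after turn: dx 10.997 dy -11.799 dz 1.044 (units 30mm)
time: 2.7
position: [256.2, -514.8, 231.3]
tool_rot: [-0.0, 1.0, -0.029, -0.0]
wrist_force: [0.3, 0.4, 0.4]
finger_gap: 0.998
t 2.70 pos [ 256.2 -514.8  231.3] ang -3.29 gap 0.998 tilt -1.000 F [0.3 0.4 0.4]
turn units 0.02; after turn: dx 10.997 dy -11.799 dz 1.043 (units 30mm)
```

```bash
python3 -m creep '[0.785,-0.843,0,0,1, 0.785,-0.843,0,0,1, 0.785,-0.843,0,0,1, 0.785,-0.843,0,0,1, 0.785,-0.843,0,0,1, 0.785,-0.843,0,0,1, 0.785,-0.843,0,0,1, 0.785,-0.843,0,0,1, 0.785,-0.843,0,0,1, 0.785,-0.843,0,0,1, 0.785,-0.843,0,0,1, 0.785,-0.843,0,0,1, 0.785,-0.843,0,0,1, 0.785,-0.843,0,0,1, 0,0,0,0,1]'
python3 plan.py 606.5 -181 200 -3.4
python3 - <<'E'
from h import *
c=shot("wrist","c_wrist"); print(ctrl.boxes_of("cover","wrist"))
print(w2p(c,[(611.3,-106,108),(603,-255,108)]))
E
```

```text
time: 3.95
position: [611.8, -177.1, 231.1]
tool_rot: [-0.001, 1.0, -0.029, 0.002]
wrist_force: [0.4, -1.2, -0.4]
finger_gap: 0.997
t 3.95 pos [ 611.8 -177.1  231.1] ang -3.27 gap 0.997 tilt -1.000 F [ 0.4 -1.2 -0.4]
turn units 0.03; after turn: dx -0.169 dy 0.140 dz 1.037 (units 30mm)
[{'point': [422.1, 413.2], 'conf': 0.98}, {'point': [34.2, 345.6], 'conf': 0.96}, {'point': [310.5, 218.2], 'conf': 0.64}]
[[312.31590804 121.97864513]
 [313.79515214 337.38513577]]
```

View pics/c_wrist.png

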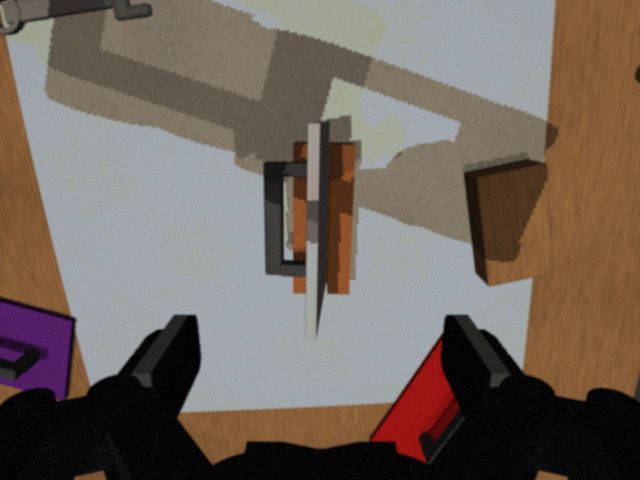

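Wrist view: the cover's top edge runs from (317,122) to (311,337), matching the projection within about 1 px at mid-length, with a little more yaw. The hand is centred over it, so I'll descend and grip.

```bash
python3 -m creep '[-0.17,0.14,0.7,0.25,1, 0,0,0.9,0,1, 0,0,0.9,0,1, 0,0,0.9,0,1, 0,0,0.9,0,1, 0,0,0.7,0,1, 0,0,0,0,1, 0,0,0,0,0.3, 0,0,0,0,0.3, 0,0,0,0,0.3, 0,0,0,0,0, 0,0,0,0,0, 0,0,0,0,0, 0,0,0,0,0]' 30
python3 plan.py 606.5 -181 80 -4.5
python3 - <<'E'
from h import *
c=shot("wrist","d_wrist");c=shot("scene"); crop(c,200,150,150,140,4,"d_scene")
E
```

```text
time: 5.22
position: [606.2, -186.3, 83.0]
tool_rot: [0.001, 0.999, -0.042, 0.005]
wrist_force: [6.4, 0.5, 3.1]
finger_gap: 0.102
t 5.22 pos [ 606.2 -186.3   83. ] ang -4.80 gap 0.102 tilt -1.000 F [6.4 0.5 3.1]
turn units -0.06; after turn: dx -0.003 dy -0.177 dz 0.100 (units 30mm)
```

View pics/d_scene.png

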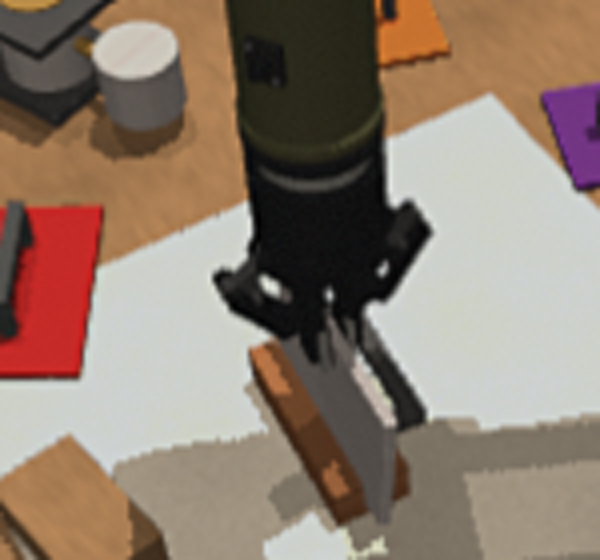

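View pics/d_wrist.png

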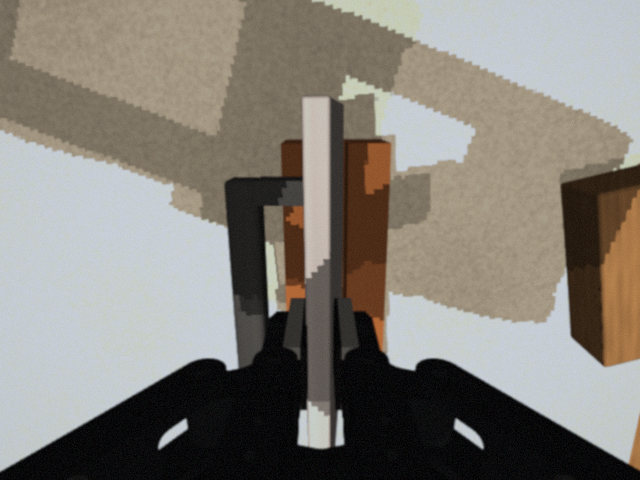

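Gripped with gap 0.102 (about 8.7 mm). Lifting now.

```bash
python3 -m creep '[0,0,0,0,0, 0,0,-0.2,0,0, 0,0,-0.4,0,0, 0,0,-0.6,0,0, 0,0,-0.6,0,0, 0,0,-0.4,0,0, 0,0,0,0,0]' 50
python3 plan.py 480 -180 145 -3
python3 - <<'E'
from h import *
c=shot("wrist","e_wrist");c=shot("scene"); crop(c,200,150,150,140,4,"e_scene")
E
```

```text
time: 5.9
position: [603.2, -186.0, 149.9]
tool_rot: [0.001, 0.999, -0.042, 0.002]
wrist_force: [1.2, -0.9, -3.4]
finger_gap: 0.081
t 5.90 pos [ 603.2 -186.   149.9] ang -4.77 gap 0.081 tilt -1.000 F [ 1.2 -0.9 -3.4]
turn units -0.35; after turn: dx -4.113 dy 0.014 dz 0.162 (units 30mm)
```

View pics/e_scene.png

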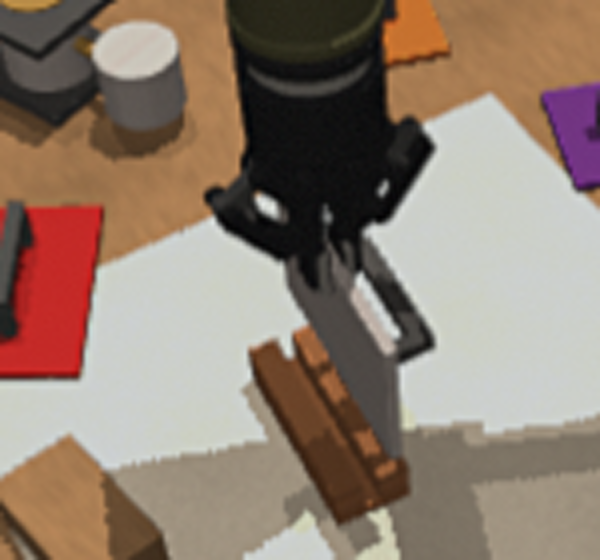

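View pics/e_wrist.png

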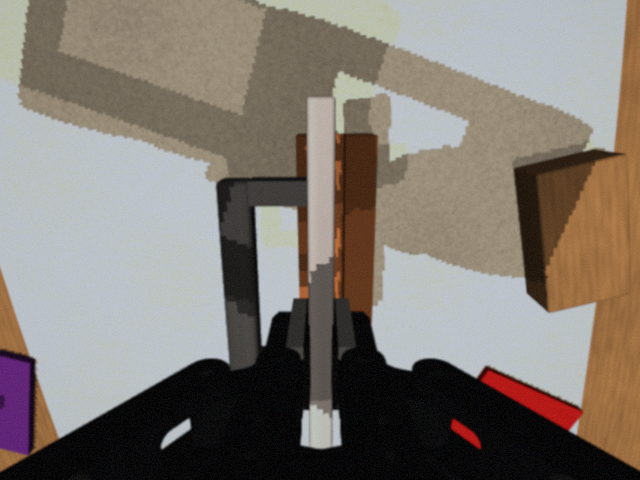

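```bash
python3 -m creep '[-0.4,0,0,0,0, -0.8,0,0,0,0, -0.9,0,0,0,0, -0.9,0,0,0,0, -0.9,0,0,0,0, -0.7,0,0.3,0,0, -0.33,0,0.5,0,0, 0,0,0.6,0,0, 0,0,0.5,0,0, 0,0,0.3,0,0, 0,0,0.05,0,0, 0,0,0,0,0]'
python3 plan.py 455 -175 75 -4.77
python3 - <<'E'
from h import *
c=shot("wrist","f_wrist");c=shot("scene"); crop(c,240,130,170,140,4,"f_scene")
E
```

```text
time: 7.0
position: [453.6, -172.9, 78.7]
tool_rot: [-0.001, 0.999, -0.042, -0.001]
wrist_force: [-1.0, -0.4, -3.3]
finger_gap: 0.084
t 7.00 pos [ 453.6 -172.9   78.7] ang -4.79 gap 0.084 tilt -1.000 F [-1.  -0.4 -3.3]
turn units -0.00; after turn: dx 0.053 dy 0.066 dz 0.124 (units 30mm)
```

View pics/f_scene.png

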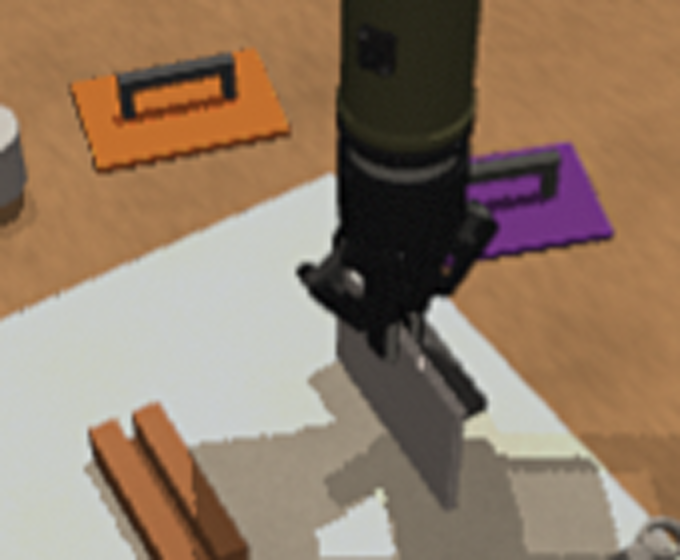

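View pics/f_wrist.png

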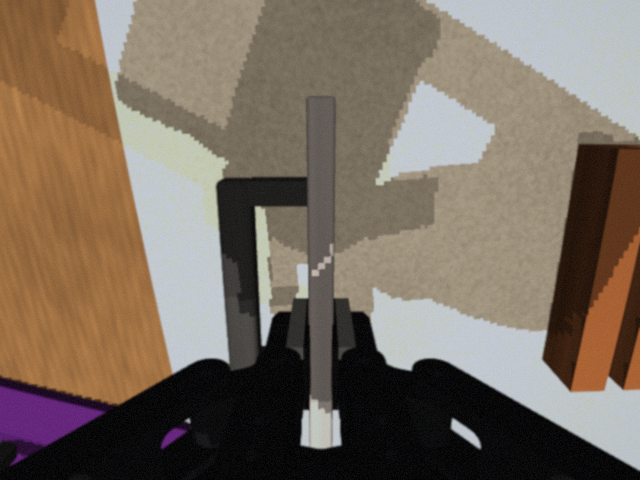

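```bash
python3 -m creep '[0,0,0.06,0,0, 0,0,0.05,0,0, 0,0,0,0,0]'
python3 plan.py 455 -175 75 -4.77
python3 -m creep '[0,0,0.04,0,0, 0,0,0,0,0]'
python3 plan.py 455 -175 75 -4.77
```

```text
time: 7.35
position: [454.6, -173.4, 76.8]
tool_rot: [0.0, 0.999, -0.042, 0.0]
wrist_force: [-0.1, 0.4, -2.8]
finger_gap: 0.081
t 7.35 pos [ 454.6 -173.4   76.8] ang -4.78 gap 0.081 tilt -1.000 F [-0.1  0.4 -2.8]
turn units -0.00; after turn: dx 0.017 dy 0.053 dz 0.059 (units 30mm)
time: 7.52
position: [454.8, -173.5, 75.7]
tool_rot: [0.0, 0.999, -0.042, 0.001]
wrist_force: [0.2, 0.6, -1.5]
finger_gap: 0.083
t 7.52 pos [ 454.8 -173.5   75.7] ang -4.79 gap 0.083 tilt -1.000 F [ 0.2  0.6 -1.5]
turn units -0.00; after turn: dx 0.010 dy 0.050 dz 0.023 (units 30mm)
```

```bash
python3 -m creep '[0,0,0.04,0,0, 0,0,0,0,0, 0.06,0,0,0,0.12, 0.08,0,0,0,0.16, 0.09,0,0,0,0.2, 0.09,0,0,0,0.24, 0.09,0,0,0,0.28, 0.09,0,0,0,0.32, 0,0,0,0,0.32]' 20
python3 plan.py 455 -175 75 -4.77
python3 - <<'E'
from h import *
c=shot("wrist","g_wrist");c=shot("scene"); crop(c,240,130,170,140,4,"g_scene")
E
```

```text
time: 8.27
position: [470.2, -174.8, 74.0]
tool_rot: [0.0, 0.999, -0.042, 0.0]
wrist_force: [-0.1, -0.5, 0.2]
finger_gap: 0.324
t 8.27 pos [ 470.2 -174.8   74. ] ang -4.78 gap 0.324 tilt -1.000 F [-0.1 -0.5  0.2]
turn units -0.00; after turn: dx -0.506 dy 0.051 dz -0.033 (units 30mm)
```

View pics/g_scene.png

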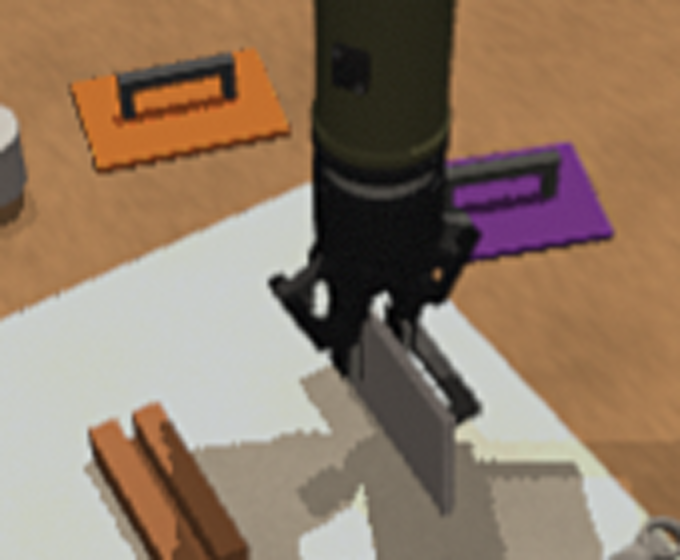

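View pics/g_wrist.png

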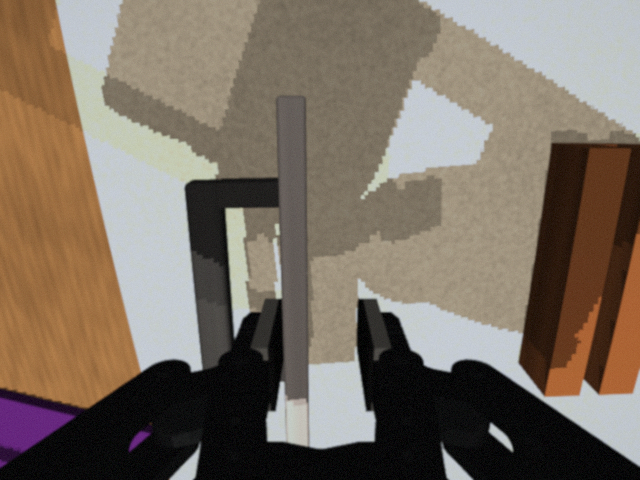

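The plate stands upright with the front finger against its handle face. I'll keep opening while advancing.

```bash
python3 -m creep '[0.1,0,0,0,0.37, 0.11,0,0,0,0.42, 0.11,0,0,0,0.47, 0.11,0,0.02,0,0.52, 0.11,0,0.02,0,0.57, 0.11,0,0.02,0,0.62, 0.11,0,0.02,0,0.67, 0.11,0,0.02,0,0.72, 0.11,0,0.02,0,0.77, 0.04,0,0,0,0.77]' 20
python3 plan.py 455 -175 75 -4.77
python3 - <<'E'
from h import *
c=shot("wrist","h_wrist");c=shot("scene"); crop(c,240,130,170,140,4,"h_scene")
E
```

```text
time: 9.2
position: [500.5, -177.2, 70.4]
tool_rot: [0.0, 0.999, -0.042, 0.0]
wrist_force: [-0.1, 0.8, 0.0]
finger_gap: 0.769
t 9.20 pos [ 500.5 -177.2   70.4] ang -4.78 gap 0.769 tilt -1.000 F [-0.1  0.8  0. ]
turn units -0.00; after turn: dx -1.519 dy 0.053 dz -0.154 (units 30mm)
```

View pics/h_scene.png

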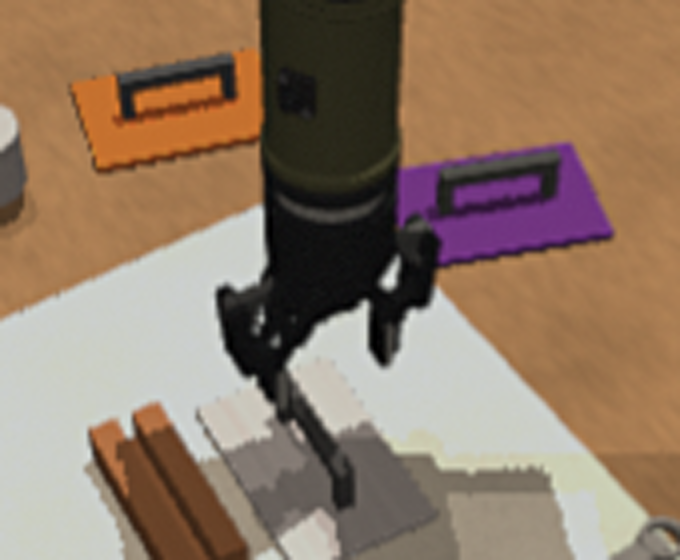

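View pics/h_wrist.png

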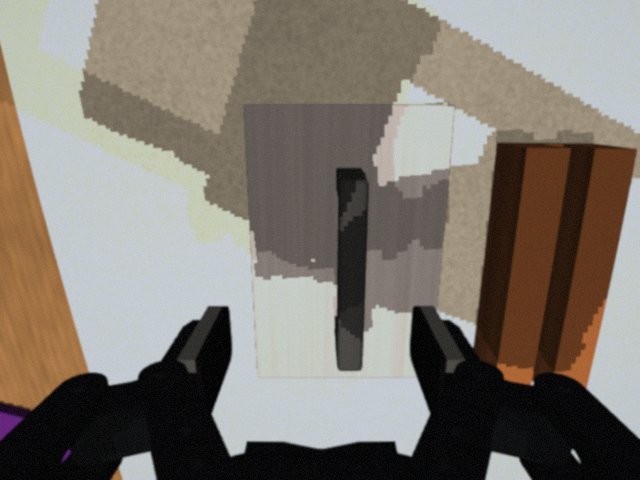

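The cover toppled cleanly and lies flat with its handle up. In the wrist view the plate corners are (244,103), (453,104) and (257,378), and the bar runs from (352,175) to (349,368). Next I'll locate the handle.

```bash
python3 -m creep '[0,0,-0.8,0,1, 0,0,-0.8,0,1, 0,0,-0.6,0,1, 0,0,0,0,1, 0,0,0,0,1]' 20
python3 - <<'E'
from h import *
c=shot("wrist","i_wrist"); print(ctrl.read_state()["position"],ctrl.boxes_of("cover_handle","wrist"))
t=shot("top"); crop(t,320,200,120,110,6,"i_top")
E
```

```text
time: 9.72
position: [500.4, -177.4, 137.5]
tool_rot: [0.001, 0.999, -0.042, 0.001]
wrist_force: [-0.2, -0.1, -0.2]
finger_gap: 1.0
[ 499.47525639 -176.99562078  136.43386138] [{'point': [619.6, 389.2], 'conf': 0.94}, {'point': [50.9, 369.1], 'conf': 0.71}, {'point': [339.0, 210.3], 'conf': 0.7}]
```

View pics/i_wrist.png

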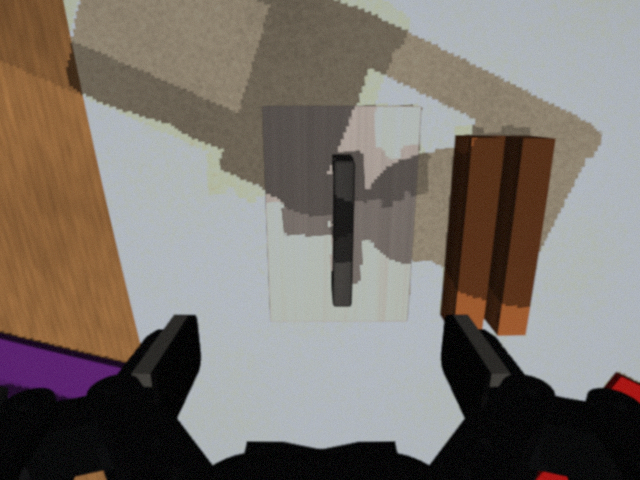

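View pics/i_top.png

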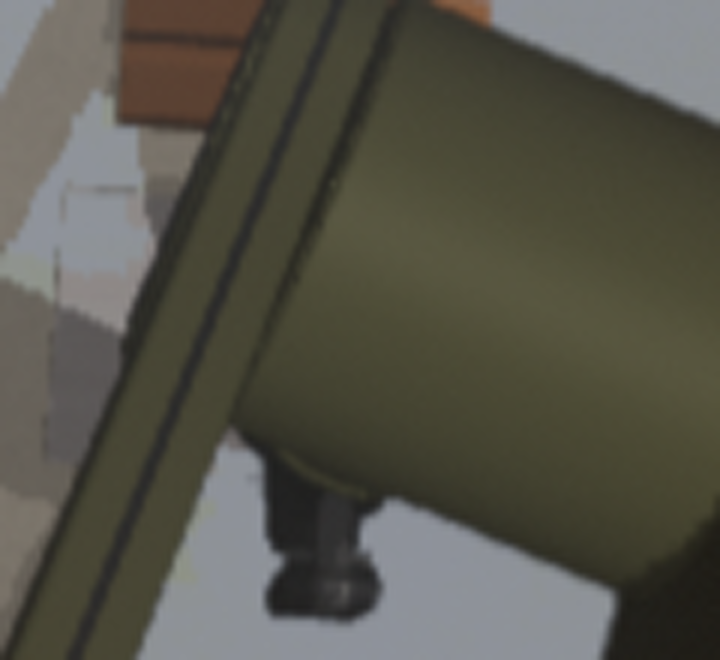

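```bash
python3 - <<'E'
from h import *
c=ctrl.camera("wrist")
W=p2w(c,[(262,106),(421,106),(408,321),(270,321)],8); print(W.round(1).tolist(),W.mean(0).round(1))
l=W[0]+W[1]-W[2]-W[3]; print("plate y-axis angle from world y deg",np.degrees(np.arctan2(-l[0],l[1])))
print(p2w(c,[(343.5,156),(342,303)],46).round(1).tolist())
E
python3 plan.py 506 -170 20 -4.8
```

```text
[[469.0, -93.5, 8.0], [567.4, -101.6, 8.0], [555.9, -249.4, 8.0], [456.4, -241.1, 8.0]] [ 512.2 -171.4    8. ]
plate y-axis angle from world y deg -4.665854087791949
[[515.6, -124.6, 46.0], [508.7, -212.9, 46.0]]
t 9.92 pos [ 498.7 -176.6  135.2] ang -4.79 gap 0.996 tilt -1.000 F [0.1 0.  0.2]
turn units 0.00; after turn: dx 0.224 dy -0.241 dz 3.841 (units 30mm)
```

```bash
python3 -m creep '[0.37,-0.27,0.3,0,0.6, 0,0,0.8,0,0.6, 0,0,0.8,0,0.6, 0,0,0.8,0,0.6, 0,0,0.7,0,0.6, 0,0,0.4,0,0.6, 0,0,0.1,0,0.6, 0,0,0,0,0.6]' 20
python3 plan.py 512 -170 20 -4.8
python3 - <<'E'
from h import *
c=shot("wrist","j_wrist")
E
```

```text
time: 10.58
position: [510.7, -169.1, 17.4]
tool_rot: [-0.001, 0.999, -0.042, -0.002]
wrist_force: [0.7, -0.0, -0.3]
finger_gap: 0.596
t 10.58 pos [ 510.7 -169.1   17.4] ang -4.78 gap 0.596 tilt -1.000 F [ 0.7 -0.  -0.3]
turn units 0.00; after turn: dx 0.047 dy 0.027 dz -0.085 (units 30mm)
```

View pics/j_wrist.png

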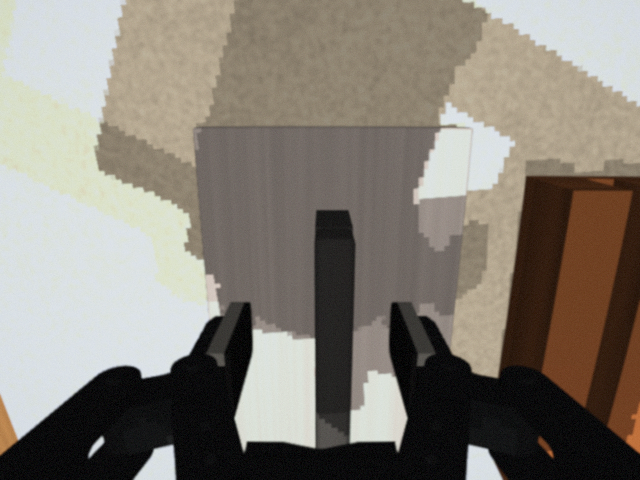

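```bash
python3 -m creep '[0.13,0,-0.05,0,0.6, 0,0,0,0,0.3, 0,0,0,0,0.1, 0,0,0,0,0, 0,0,0,0,0, 0,0,0,0,0, 0,0,0,0,0]' 60
python3 -m creep '[0,0,-0.3,0,0, 0,0,-0.8,0,0, 0,0,-0.8,0,0, 0,0,-0.8,0,0, 0,0,-0.6,0,0, 0,0,-0.2,0,0, 0,0,0,0,0]' 80
python3 plan.py 579 179.8 150 7.6
python3 - <<'E'
from h import *
c=shot("wrist","k_wrist");c=shot("scene"); crop(c,240,110,170,140,4,"k_scene")
E
```

```text
time: 11.22
position: [515.9, -170.5, 22.0]
tool_rot: [0.0, 0.999, -0.042, 0.001]
wrist_force: [-1.1, 0.3, 5.6]
finger_gap: 0.131
time: 11.8
position: [516.3, -170.7, 127.7]
tool_rot: [0.001, 0.999, -0.042, 0.002]
wrist_force: [0.1, -0.7, -3.9]
finger_gap: 0.123
t 11.80 pos [ 516.3 -170.7  127.7] ang -4.80 gap 0.123 tilt -1.000 F [ 0.1 -0.7 -3.9]
turn units -2.48; after turn: dx 3.618 dy -11.303 dz -0.743 (units 30mm)
```

View pics/k_scene.png

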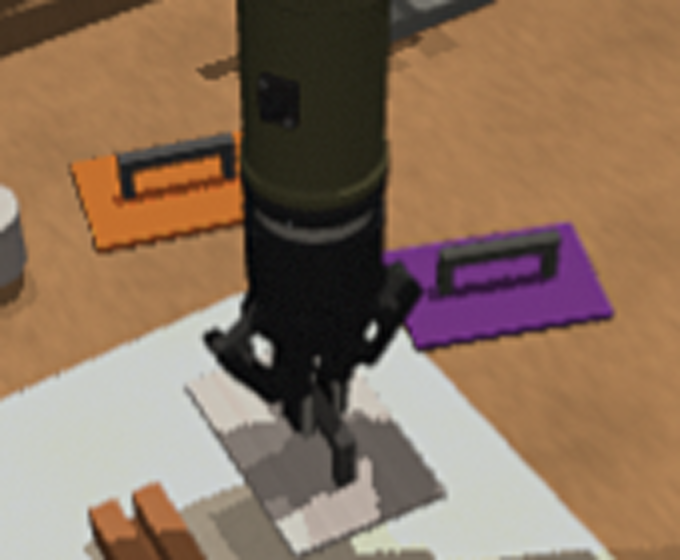

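View pics/k_wrist.png

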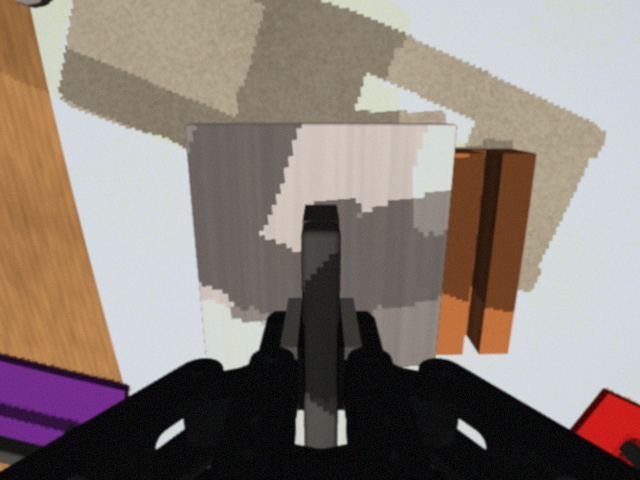

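```bash
python3 - <<'E'
from h import *
c=ctrl.camera("wrist"); s=ctrl.read_state(); print(s["position"])
z=s["position"][2]
W=p2w(c,[(187,124),(457,125.5)],127.7-14); m=W.mean(0); print(W.round(1).tolist(),m, np.linalg.norm(W[0]-W[1]))
d=W[1]-W[0]; a=np.degrees(np.arctan2(d[1],d[0])); print("ang",a)
t=np.radians(-4.8); print("offset from TCP along cover y", (m[:2]-[516.3,-170.7])@[-np.sin(t),np.cos(t)], "along x",(m[:2]-[516.3,-170.7])@[np.cos(t),np.sin(t)])
E
python3 -m creep '[0,0,-0.8,-0.5,0, 0,-0.2,-0.5,-1,0, 0.2,-0.7,0,-0.98,0, 0.3,-0.9,0,0,0, 0.3,-0.9,0,0,0, 0.3,-0.9,0,0,0, 0.3,-0.9,0,0,0, 0.3,-0.9,0,0,0, 0.3,-0.9,0,0,0, 0.3,-0.9,0,0,0, 0.3,-0.9,0,0,0, 0.3,-0.9,0,0,0, 0.3,-0.9,0,0,0, 0.3,-0.9,0,0,0, 0.3,-0.6,0,0,0, 0,-0.3,0,0,0, 0,0,0,0,0]'
python3 plan.py 579 179.8 150 7.6
```

```text
[ 514.16830955 -169.73856797  124.69846823]
[[472.5, -93.8, 113.7], [569.6, -102.5, 113.7]] [521.05478373 -98.15561667 113.7       ] 97.41484949203415
ang -5.095891664629116
offset from TCP along cover y 72.68783001651074 along x -1.3322495065650843
time: 13.37
position: [583.6, 194.2, 162.9]
tool_rot: [0.0, 0.998, 0.068, -0.002]
wrist_force: [-0.8, -0.3, -3.3]
finger_gap: 0.122
t 13.37 pos [583.6 194.2 162.9] ang 7.75 gap 0.122 tilt -1.000 F [-0.8 -0.3 -3.3]
turn units 0.03; after turn: dx -0.215 dy 0.454 dz 0.430 (units 30mm)
```

```bash
python3 -m creep '[-0.215,0.45,0.3,0.03,0, 0,0,0.1,0,0, 0,0,0,0,0, 0,0,0,0,0]'
python3 plan.py 579 179.8 150 7.6
python3 - <<'E'
from h import *
P=np.mean([ctrl.read_state()["position"] for _ in range(3)],0);print(P)
c=shot("wrist","l_wrist");c=shot("top");crop(c,100,160,180,130,4,"l_top"); c=shot("scene"); crop(c,300,230,170,200,3,"l_scene")
E
```

```text
time: 13.7
position: [579.6, 177.2, 152.4]
tool_rot: [0.0, 0.998, 0.064, -0.001]
wrist_force: [-0.1, 0.8, -3.2]
finger_gap: 0.125
t 13.70 pos [579.6 177.2 152.4] ang 7.37 gap 0.125 tilt -1.000 F [-0.1  0.8 -3.2]
turn units -0.05; after turn: dx -0.007 dy -0.090 dz 0.080 (units 30mm)
[579.57325415 177.15801619 152.39582461]
```

View pics/l_scene.png

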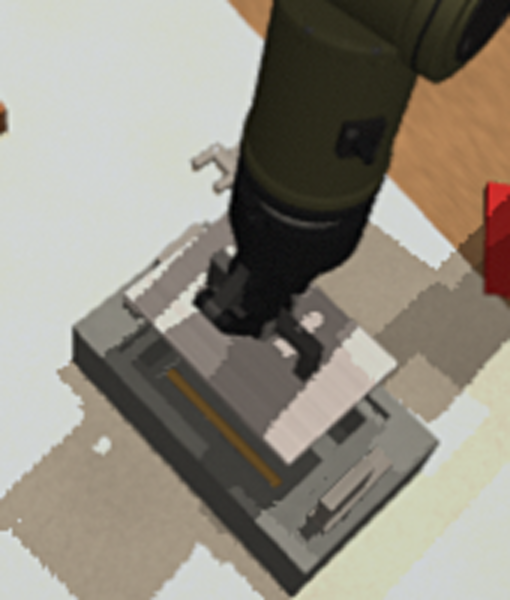

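View pics/l_wrist.png

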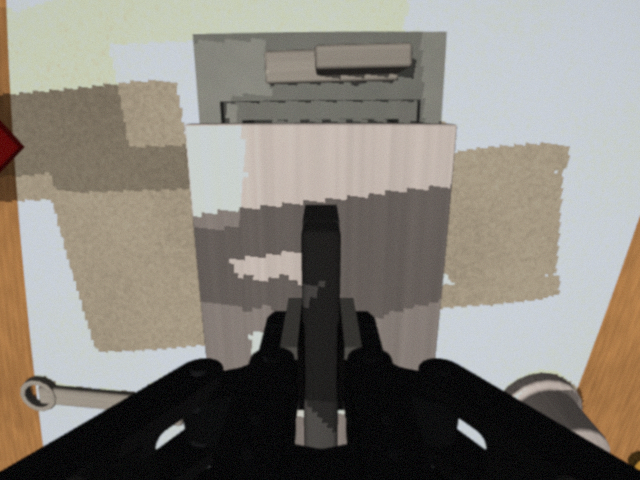

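View pics/l_top.png

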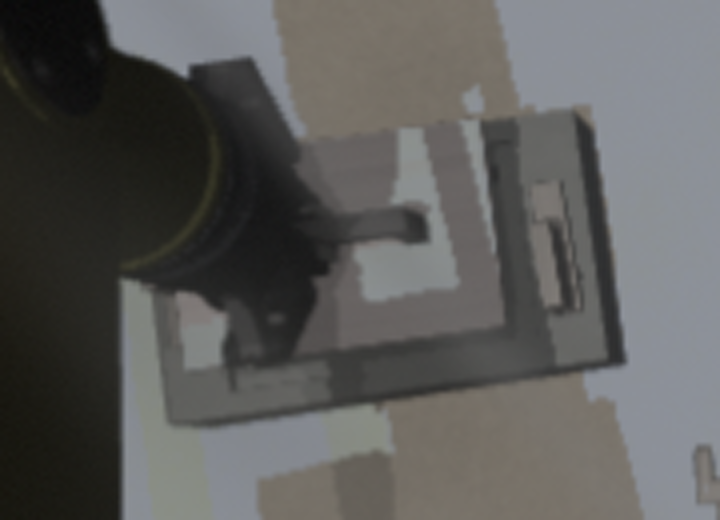

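```bash
python3 - <<'E'
from h import *
c=ctrl.camera("wrist")
W=p2w(c,[(193,33),(446,33),(221,101),(420,100)],60); print(W.round(1).tolist())
m=W[:2].mean(0); a=W[1]-W[0]; th=np.arctan2(a[1],a[0]); u=np.array([np.cos(th),np.sin(th)]); v=np.array([-u[1],u[0]])
print("rim width",np.linalg.norm(a),"ang",np.degrees(th),"centre from rim end",m[:2]-113*v)
b=W[3]-W[2]; print("recess width",np.linalg.norm(b),np.degrees(np.arctan2(b[1],b[0])),"centre",W[2:].mean(0)[:2]-79*v)
for z in (130,134,138):
  Q=p2w(c,[(187,124),(457,124.5)],z); d=Q[1]-Q[0]; print(z,np.linalg.norm(d),"ang",np.degrees(np.arctan2(d[1],d[0])),"plate centre",Q.mean(0)[:2]-75*v)
E
python3 plan.py 579 179.8 150 7.6
```

```text
[[499.7, 285.2, 60.0], [630.8, 302.3, 60.0], [516.7, 252.8, 60.0], [623.6, 267.2, 60.0]]
rim width 132.24886735416038 ang 7.424498308356962 centre from rim end [579.85049954 181.71174226]
recess width 107.82888820176295 7.697995272325403 centre [580.36137031 181.67619802]
130 104.78813654302475 ang 7.321491546171112 plate centre [581.75511681 175.05171485]
134 102.27433796166054 ang 7.321491546171107 plate centre [581.72354721 175.13930243]
138 99.76053938029634 ang 7.321491546171087 plate centre [581.69197761 175.22689001]
t 13.90 pos [580.7 178.1 153.5] ang 7.43 gap 0.128 tilt -1.000 F [-0.3  0.  -2.9]
turn units -0.03; after turn: dx -0.048 dy -0.064 dz 0.116 (units 30mm)
```

```bash
python3 -m creep '[-0.02,-0.18,0.3,-0.03,0, 0,0,0.6,0,0, 0,0,0.5,0,0, 0,0,0.2,0,0, 0,0,0,0,0, 0,0,0,0,0]'
python3 plan.py 580 181 75 7.6
python3 - <<'E'
from h import *
c=shot("wrist","m_wrist");crop(c,170,0,310,240,2.5,"m_wc");c=shot("scene"); crop(c,300,270,170,150,4,"m_scene")
E
```

```text
time: 14.4
position: [578.8, 183.7, 104.7]
tool_rot: [0.0, 0.998, 0.066, -0.0]
wrist_force: [-0.8, -0.5, -3.7]
finger_gap: 0.12
t 14.40 pos [578.8 183.7 104.7] ang 7.62 gap 0.120 tilt -1.000 F [-0.8 -0.5 -3.7]
turn units 0.00; after turn: dx 0.028 dy 0.096 dz 0.989 (units 30mm)
```

View pics/m_scene.png

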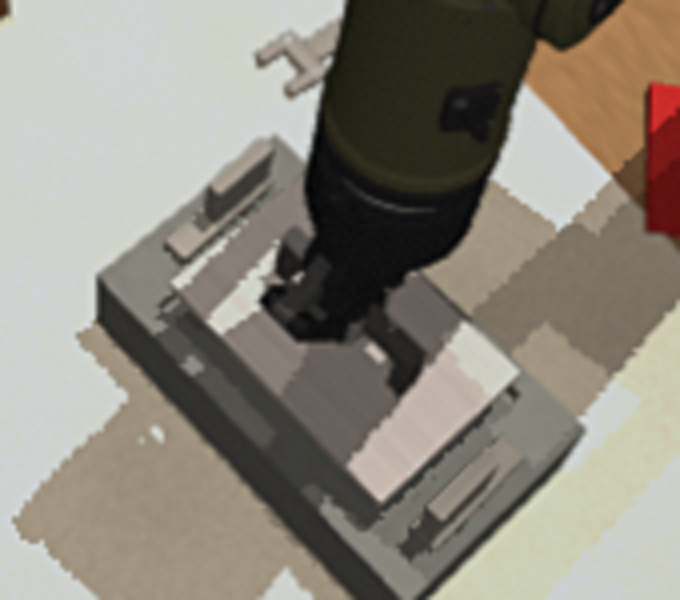

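View pics/m_wc.png

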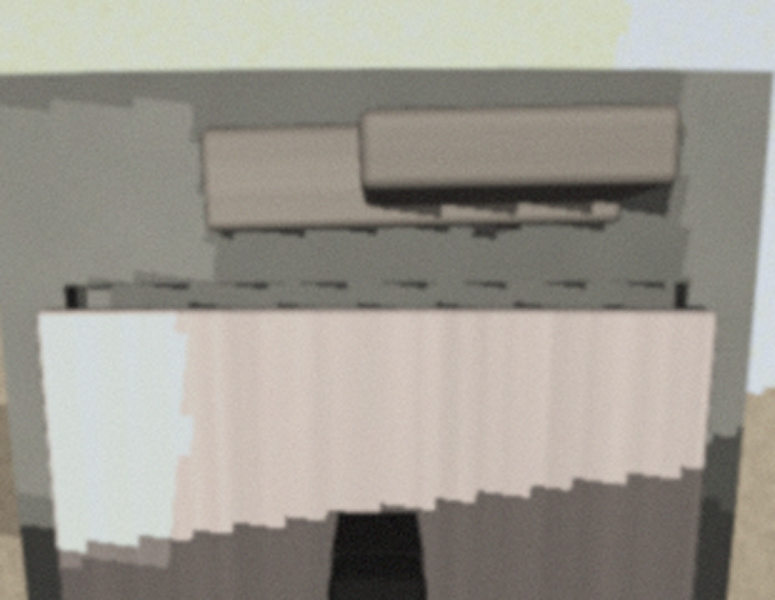

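```bash
python3 - <<'E'
from h import *
c=ctrl.camera("wrist"); f=lambda L:[((x+.5)/2.5-.5+170,(y+.5)/2.5-.5) for x,y in L]
W=p2w(c,f([(67,285),(690,284)]),60); b=W[1]-W[0]; th=np.arctan2(b[1],b[0]); v=np.array([-np.sin(th),np.cos(th)])
print("recess width",np.linalg.norm(b),np.degrees(th)); C=W.mean(0)[:2]-79*v
for z in (88,90,93):
  Q=p2w(c,f([(40,312),(714,312)]),z); d=Q[1]-Q[0]; p=Q.mean(0)[:2]-75*v
  print(z,np.linalg.norm(d),"ang",np.degrees(np.arctan2(d[1],d[0])),C,p,"along u",(C-p)@[v[1],-v[0]],"along v",(C-p)@v)
E
python3 plan.py 580 181 75 7.6
```

```text
recess width 108.90682743449844 7.708008778570165
88 101.13556237769747 ang 7.613438236388322 [580.73645698 180.91193132] [580.40953428 180.89224264] along u 0.32660952447669483 along v -0.024337624694623278
90 99.88036655834574 ang 7.6134382363883235 [580.73645698 180.91193132] [580.3985045  180.93772265] along u 0.33143964564531236 along v -0.07088606512744967
93 97.99757282931809 ang 7.6134382363883555 [580.73645698 180.91193132] [580.38195984 181.00594267] along u 0.33868482739817096 along v -0.14070872577676613
t 14.55 pos [579.9 183.8 106. ] ang 7.62 gap 0.121 tilt -1.000 F [ 0.5 -0.3 -3.2]
turn units 0.00; after turn: dx -0.008 dy 0.093 dz 1.034 (units 30mm)
```

```bash
python3 -m creep '[0.01,0,0.3,0,0, 0,0,0.3,0,0, 0,0,0.2,0,0, 0,0,0.1,0,0, 0,0,0.05,0,0, 0,0,0,0,0]'
python3 plan.py 580 181 75 7.6
python3 -m creep '[0,0,0.05,0,0, 0,0,0.05,0,0, 0,0,0,0,0]'
python3 plan.py 580 181 75 7.6
```

```text
time: 15.05
position: [578.8, 183.3, 75.7]
tool_rot: [0.0, 0.998, 0.066, -0.001]
wrist_force: [-0.2, -1.0, -2.7]
finger_gap: 0.12
t 15.05 pos [578.8 183.3  75.7] ang 7.60 gap 0.120 tilt -1.000 F [-0.2 -1.  -2.7]
turn units 0.00; after turn: dx 0.029 dy 0.083 dz 0.025 (units 30mm)
time: 15.3
position: [579.7, 183.6, 74.1]
tool_rot: [-0.0, 0.998, 0.066, 0.001]
wrist_force: [-1.0, 0.7, -0.1]
finger_gap: 0.124
t 15.30 pos [579.7 183.6  74.1] ang 7.61 gap 0.124 tilt -1.000 F [-1.   0.7 -0.1]
turn units 0.00; after turn: dx -0.001 dy 0.088 dz -0.030 (units 30mm)
```

Contact at TCP z of about 74 mm, where the cover should be home. I'll press lightly and look before letting go.

```bash
python3 -m creep '[0,0,0.03,0,0, 0,0,0.03,0,0, 0,0,0,0,0]'
python3 - <<'E'
from h import *
c=shot("wrist","n_wrist");crop(c,170,0,310,240,2.5,"n_wc");c=shot("scene"); crop(c,300,270,170,150,4,"n_scene")
E
```

```text
time: 15.55
position: [579.7, 183.6, 74.0]
tool_rot: [-0.0, 0.998, 0.066, 0.001]
wrist_force: [-4.1, -1.2, 10.7]
finger_gap: 0.118
```

View pics/n_scene.png

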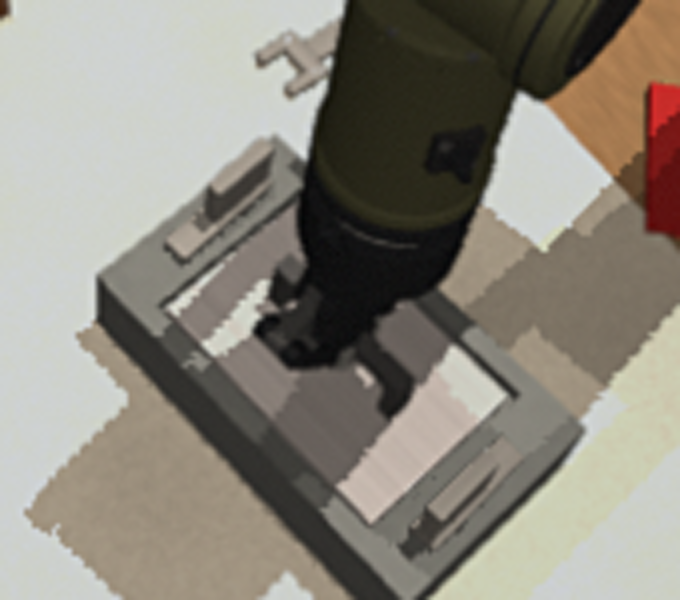

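View pics/n_wc.png

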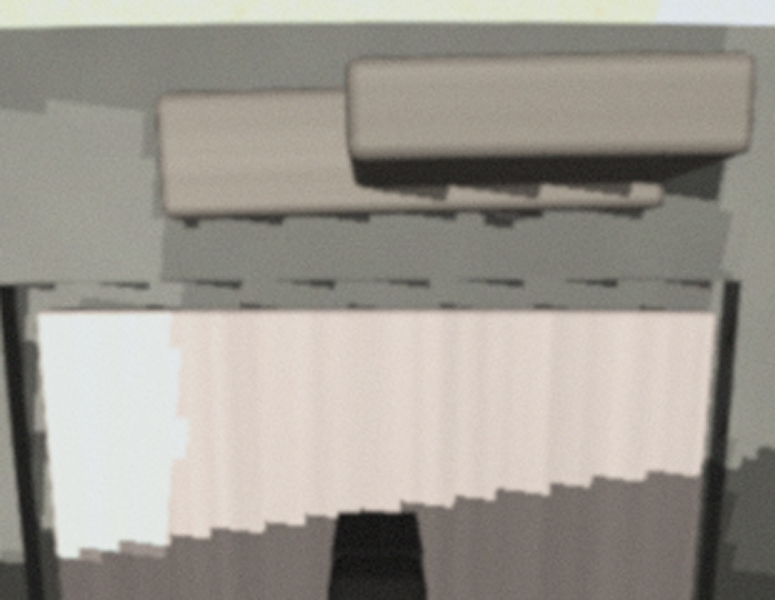

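The cover is seated, with an even gap of about 4 mm all round. Releasing and moving up, then locating the button fins.

```bash
python3 -m creep '[0,0,-0.06,0,0, 0,0,0,0,0.3, 0,0,0,0,0.5, 0,0,0,0,0.5, 0,0,-0.3,0,0.5, 0,0,-0.8,0,0.5, 0,0,-0.8,0,0.5, 0,0,-0.8,0,0.5, 0,0,-0.3,0,0.5, 0,0,0,0,0.5]' 20
python3 plan.py 580 181 160 7.6
python3 - <<'E'
from h import *
c=shot("wrist","o_wrist")
for n in ("button_l","cover"): print(ctrl.boxes_of(n,"wrist"))
t=np.radians(7.65); M=np.array([[np.cos(t),-np.sin(t)],[np.sin(t),np.cos(t)]])
for p in ((20,96),(-20,-96)):
    w=M@p+[580.3,181]; print(w, w2p(c,[[*w,102.5]]))
s=shot("scene"); crop(s,300,270,170,150,4,"o_scene")
E
```

```text
time: 16.48
position: [581.4, 184.1, 166.7]
tool_rot: [-0.001, 0.998, 0.066, 0.003]
wrist_force: [0.6, 0.2, -0.6]
finger_gap: 0.498
t 16.48 pos [581.4 184.1 166.7] ang 7.61 gap 0.498 tilt -1.000 F [ 0.6  0.2 -0.6]
turn units 0.00; after turn: dx -0.060 dy 0.095 dz 0.224 (units 30mm)
[{'point': [295.4, 391.3], 'conf': 0.66}, {'point': [332.2, 77.7], 'conf': 0.6}]
[{'point': [318.4, 226.4], 'conf': 0.69}]
[587.34234645 278.80800252] [[358.83800055  75.08997339]]
[573.25765355  83.19199748] [[284.14458577 416.7727132 ]]
```

View pics/o_wrist.png

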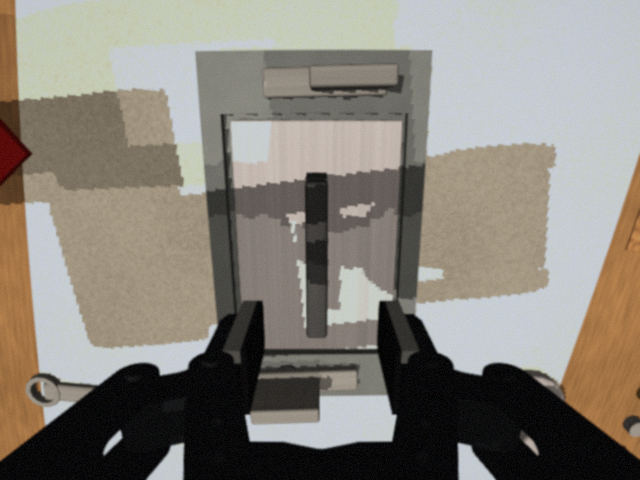

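View pics/o_scene.png

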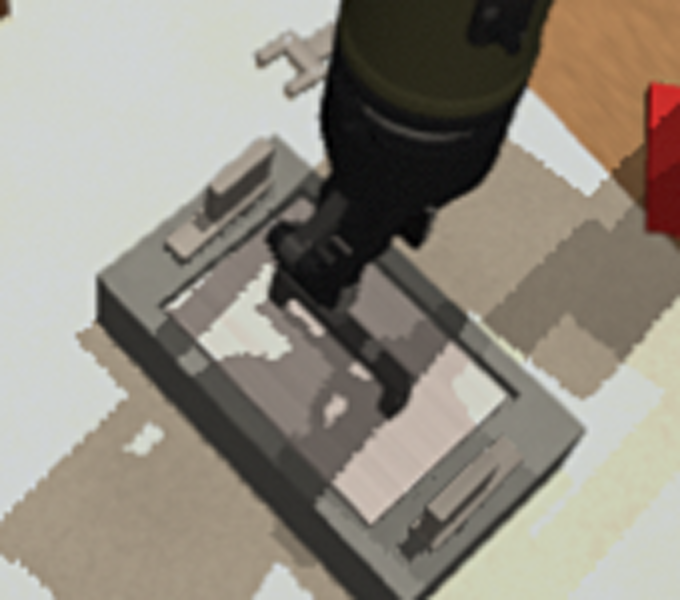

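The cover is home and flush. In the wrist view, fin l is at (354,75) and fin r at about (285,400). I'll turn the hand 90° and go over button_l.

```bash
python3 -m creep '[0,0,0,1,0.5, 0,0,0,1,0.5, 0,0,0,1,0.5, 0,0,0,1,0.5, 0,0,0,1,0.5, 0,0,0,1,0.5, 0,0,0,1,0.5, 0,0,0,1,0.5, 0,0,0,1,0.5, 0,0,0,1,0.5, 0,0,0,1,0.5, 0,0,0,1,0.5, 0,0,0,1,0.5, 0,0,0,1,0.5, 0,0,0,1,0.5, 0,0,0,1,0.5, 0,0,0,1,0.5, 0,0,0,1,0.5, 0,0,0,0,0.5]'
python3 -m creep '[-0.7,-0.15,0,0,0.5, -0.8,-0.15,0,0,0.5, -0.8,-0.15,0,0,0.5, -0.6,-0.15,0,0,0.5, -0.2,-0.03,0,0,0.5, 0,0,0,0,0.5, 0,0,0,0,0.5]'
python3 plan.py 586.3 278.8 73 -82.4
python3 - <<'E'
from h import *
c=shot("wrist","p_wrist"); print(w2p(c,[[586.3,278.8,102.5]]))
E
```

```text
time: 18.27
position: [578.1, 183.2, 161.6]
tool_rot: [0.001, 0.752, -0.659, -0.001]
wrist_force: [-0.5, -1.0, 0.4]
finger_gap: 0.497
time: 18.85
position: [585.0, 277.6, 162.5]
tool_rot: [0.001, 0.753, -0.658, -0.0]
wrist_force: [-0.7, -1.1, -0.8]
finger_gap: 0.502
t 18.85 pos [585.  277.6 162.5] ang -82.29 gap 0.502 tilt -1.000 F [-0.7 -1.1 -0.8]
turn units 0.02; after turn: dx -0.035 dy -0.050 dz 2.983 (units 30mm)
[[319.39198221 261.73386303]]
```

View pics/p_wrist.png

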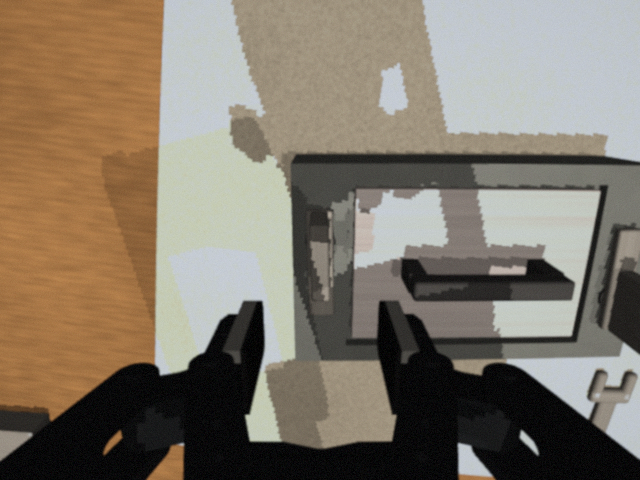

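Run:
```python
import cv2
im=cv2.imread("pics/p_wrist.png")[180:340,270:400]; cv2.imwrite("pics/p_c.png",cv2.resize(im,None,fx=3.7,fy=3.7,interpolation=cv2.INTER_CUBIC))
```

```text
(no output)
```

View pics/p_c.png

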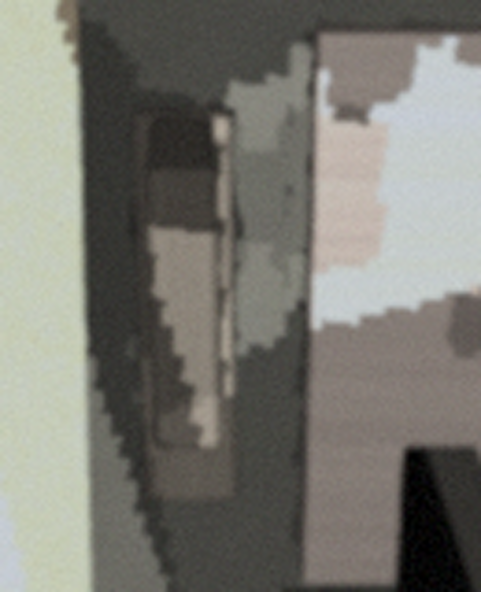

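The fin's top is centred at (320,263) in the full picture, against a predicted (319,262). That is good alignment, so I'll descend, pinch and turn.

```bash
python3 -m creep '[-0.02,-0.03,0.4,0,0.5, 0,0,0.8,0,0.5, 0,0,0.8,0,0.5, 0,0,0.6,0,0.5, 0,0,0.3,0,0.5, 0,0,0,0,0.5, 0,0,0,0,0.2, 0,0,0,0,0, 0,0,0,0,0, 0,0,0,0,0, 0,0,0,0,0]' 30
python3 plan.py 586.3 278.8 73 -82.4
python3 - <<'E'
from h import *
c=shot("wrist","q_wrist")
E
```

```text
time: 19.82
position: [587.7, 278.6, 78.0]
tool_rot: [-0.001, 0.753, -0.659, 0.001]
wrist_force: [0.6, -3.8, 3.5]
finger_gap: 0.112
t 19.82 pos [587.7 278.6  78. ] ang -82.38 gap 0.112 tilt -1.000 F [ 0.6 -3.8  3.5]
turn units 0.00; after turn: dx -0.014 dy 0.044 dz 0.167 (units 30mm)
```

View pics/q_wrist.png

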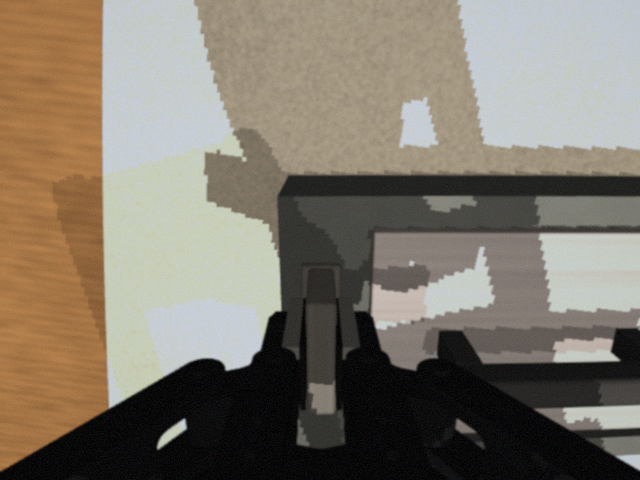

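```bash
python3 -m creep '[0,0,0,-0.5,0, 0,0,0,-1,0, 0,0,0,-1,0, 0,0,0,-1,0, 0,0,0,-1,0, 0,0,0,-1,0, 0,0,0,-1,0, 0,0,0,-1,0, 0,0,0,-1,0]' 40
python3 plan.py 586.3 278.8 73 7.6
python3 -m creep '[0,0,0,-1,0, 0,0,0,-1,0, 0,0,0,-1,0, 0,0,0,-1,0, 0,0,0,-1,0, 0,0,0,-1,0, 0,0,0,-1,0, 0,0,0,-1,0, 0,0,0,-1,0, 0,0,0,-0.5,0, 0,0,0,0,0]'
python3 plan.py 586.3 278.8 73 7.6
python3 - <<'E'
from h import *
c=shot("wrist","r_wrist")
E
```

```text
time: 20.62
position: [587.0, 279.6, 78.0]
tool_rot: [-0.001, 0.941, -0.339, 0.001]
wrist_force: [-0.6, 0.4, 6.2]
finger_gap: 0.108
t 20.62 pos [587.  279.6  78. ] ang -39.66 gap 0.108 tilt -1.000 F [-0.6  0.4  6.2]
turn units -9.45; after turn: dx -0.028 dy 0.023 dz 0.167 (units 30mm)
time: 21.53
position: [585.7, 279.9, 78.0]
tool_rot: [-0.001, 0.998, 0.067, -0.0]
wrist_force: [-3.2, -0.2, 7.2]
finger_gap: 0.106
t 21.53 pos [585.7 279.9  78. ] ang 7.72 gap 0.106 tilt -1.000 F [-3.2 -0.2  7.2]
turn units 0.02; after turn: dx 0.014 dy 0.039 dz 0.166 (units 30mm)
```

View pics/r_wrist.png

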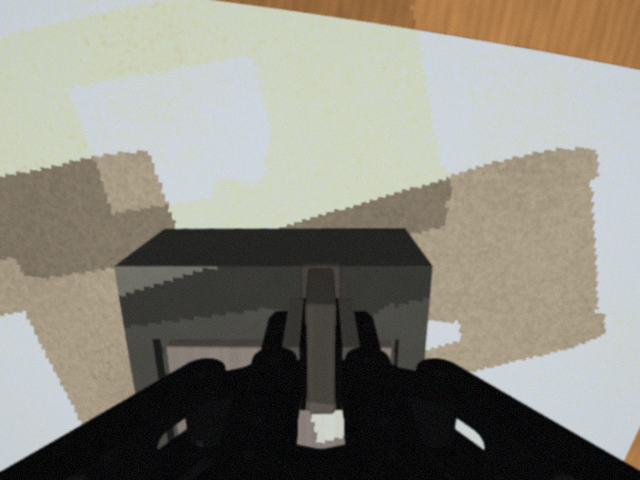

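```bash
python3 -m creep '[0,0,0,0,0.3, 0,0,0,0,0.5, 0,0,0,0,0.5, 0,0,-0.3,0,0.5, 0,0,-0.8,0,0.5, 0,0,-0.8,0.5,0.5, 0,0,-0.7,1,0.5, 0,0,-0.2,1,0.5, 0,0,0,1,0.5, 0,0,0,1,0.5, 0,0,0,1,0.5, 0,0,0,1,0.5, 0,0,0,1,0.5, 0,0,0,1,0.5, 0,0,0,1,0.5, 0,0,0,1,0.5, 0,0,0,1,0.5, 0,0,0,1,0.5, 0,0,0,1,0.5, 0,0,0,1,0.5]' 20
python3 -m creep '[0,0,0,1,0.5, 0,0,0,1,0.5, 0,0,0,1,0.5, 0,0,0,0.52,0.5, 0.4,0.1,0,0,0.5, 0.9,0.2,0,0,0.5, 0.9,0.2,0,0,0.5, 0.9,0.2,0,0,0.5, 0.9,0.2,0,0,0.5, 0.9,0.2,0,0,0.5, 0.9,0.2,0,0,0.5, 0.6,0,0,0,0.5, 0,0,0,0,0.5, 0,0,0,0,0.5]'
python3 plan.py 572.4 83.4 73 -82.4
python3 - <<'E'
from h import *
c=shot("wrist","s_wrist"); print(w2p(c,[[572.4,83.4,102.5]]))
crop(c,250,170,170,160,3.7,"s_c")
E
```

```text
time: 23.25
position: [586.6, 279.0, 161.0]
tool_rot: [-0.0, 0.843, -0.538, 0.0]
wrist_force: [-0.2, 0.2, -0.7]
finger_gap: 0.497
time: 24.42
position: [572.8, 82.0, 160.9]
tool_rot: [-0.0, 0.751, -0.66, 0.0]
wrist_force: [-0.1, 0.2, 0.1]
finger_gap: 0.499
t 24.42 pos [572.8  82.  160.9] ang -82.59 gap 0.499 tilt -1.000 F [-0.1  0.2  0.1]
turn units -0.04; after turn: dx -0.048 dy 0.007 dz 2.931 (units 30mm)
[[318.80886379 266.16422779]]
```

View pics/s_wrist.png

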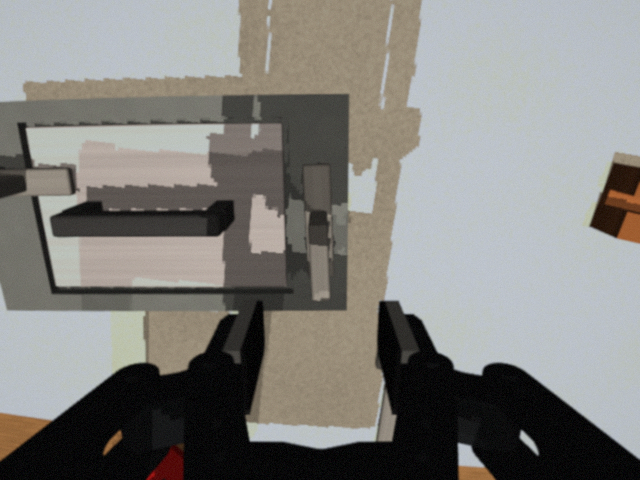

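View pics/s_c.png

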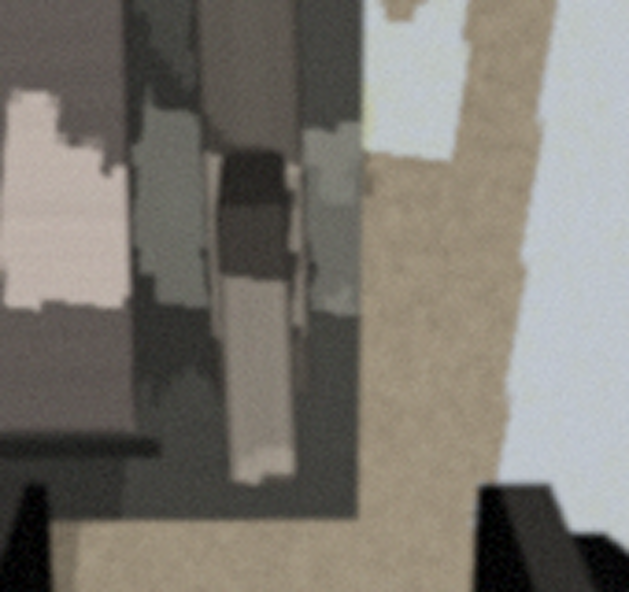

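Button_l's tongue now lies over the cover (left, about (50,180)). Fin r is centred at (320,262), turned about 0.03 rad counter-clockwise. Pinching button_r.

```bash
python3 -m creep '[-0.02,0,0.4,-0.4,0.5, 0,0,0.8,0,0.5, 0,0,0.8,0,0.5, 0,0,0.6,0,0.5, 0,0,0.25,0,0.5, 0,0,0,0,0.5, 0,0,0,0,0.2, 0,0,0,0,0, 0,0,0,0,0, 0,0,0,0,0, 0,0,0,0,0]' 30
python3 plan.py 572.4 83.4 73 7.6
python3 - <<'E'
from h import *
c=shot("wrist","t_wrist")
E
```

```text
time: 25.38
position: [574.3, 83.0, 76.5]
tool_rot: [-0.001, 0.763, -0.646, 0.002]
wrist_force: [0.7, -5.3, 1.9]
finger_gap: 0.107
t 25.38 pos [574.3  83.   76.5] ang -80.46 gap 0.107 tilt -1.000 F [ 0.7 -5.3  1.9]
turn units -17.61; after turn: dx -0.061 dy -0.021 dz 0.116 (units 30mm)
```

View pics/t_wrist.png

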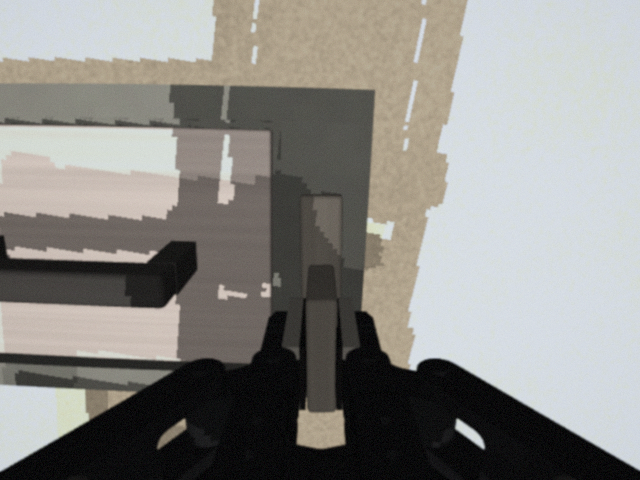

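```bash
python3 -m creep '[0,0,0,-0.5,0, 0,0,0,-1,0, 0,0,0,-1,0, 0,0,0,-1,0, 0,0,0,-1,0, 0,0,0,-1,0, 0,0,0,-1,0, 0,0,0,-1,0, 0,0,0,-1,0]' 40
python3 plan.py 572.4 83.4 73 7.6
python3 -m creep '[0,0,0,-1,0, 0,0,0,-1,0, 0,0,0,-1,0, 0,0,0,-1,0, 0,0,0,-1,0, 0,0,0,-1,0, 0,0,0,-1,0, 0,0,0,-1,0, 0,0,0,-1,0, 0,0,0,-0.1,0, 0,0,0,0,0]'
python3 plan.py 572.4 83.4 73 7.6
python3 -m creep '[0,0,0,0,0.3, 0,0,0,0,0.5, 0,0,0,0,0.5, 0,0,-0.3,0,0.5, 0,0,-0.8,0,0.5, 0,0,-0.8,0,0.5, 0,-0.3,-0.8,0,0.5, -0.5,0.5,-0.8,0,0.5, -0.8,0.7,-0.6,0,0.5, -0.8,0.7,0,0,0.5, -0.8,0.7,0,0,0.5, -0.8,0.7,0,0,0.5, -0.8,0.7,0,0,0.5, 0,0,0,0,0.5, 0,0,0,0,0.5]' 20
python3 - <<'E'
from h import *
t=shot("top"); crop(t,120,170,150,110,5,"u_case"); s=shot("scene","u_scene"); crop(s,310,285,150,145,4,"u_sc")
print(ctrl.read_state()["wrist_force"])
E
```

```text
time: 26.18
position: [573.6, 84.0, 76.5]
tool_rot: [-0.001, 0.946, -0.324, 0.001]
wrist_force: [-0.6, -1.3, 3.1]
finger_gap: 0.109
t 26.18 pos [573.6  84.   76.5] ang -37.78 gap 0.109 tilt -1.000 F [-0.6 -1.3  3.1]
turn units -9.08; after turn: dx -0.041 dy 0.015 dz 0.116 (units 30mm)
time: 27.1
position: [572.3, 84.3, 76.5]
tool_rot: [-0.0, 0.998, 0.066, -0.0]
wrist_force: [-3.1, -0.3, 6.1]
finger_gap: 0.106
t 27.10 pos [572.3  84.3  76.5] ang 7.53 gap 0.106 tilt -1.000 F [-3.1 -0.3  6.1]
turn units -0.01; after turn: dx -0.001 dy 0.030 dz 0.116 (units 30mm)
time: 28.35
position: [452.7, -44.5, 198.8]
tool_rot: [-0.0, 0.998, 0.064, 0.0]
wrist_force: [0.6, -0.2, -0.2]
finger_gap: 0.5
[ 1.36715103 -0.17343816 -0.18735329]
```

View pics/u_case.png

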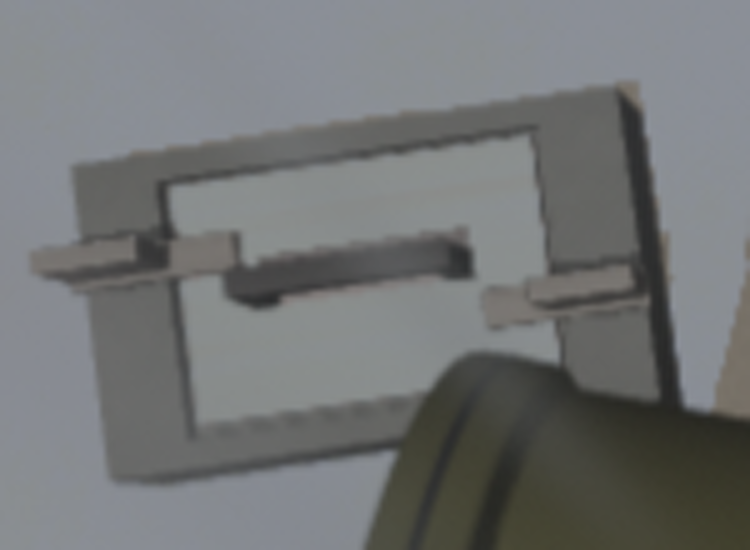

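View pics/u_sc.png

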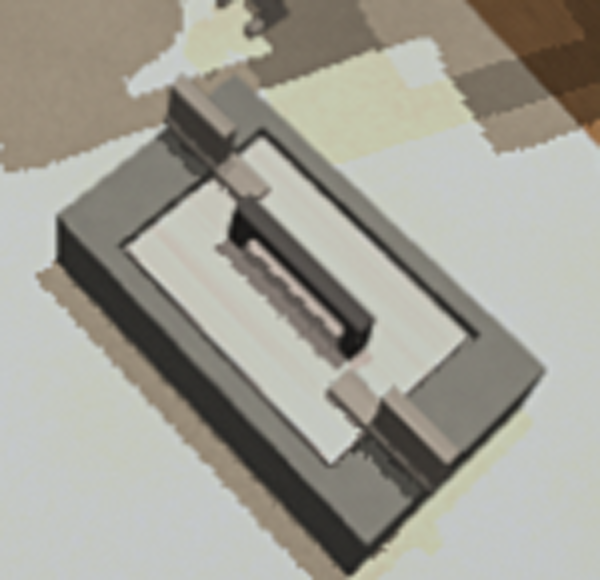

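View pics/u_scene.png

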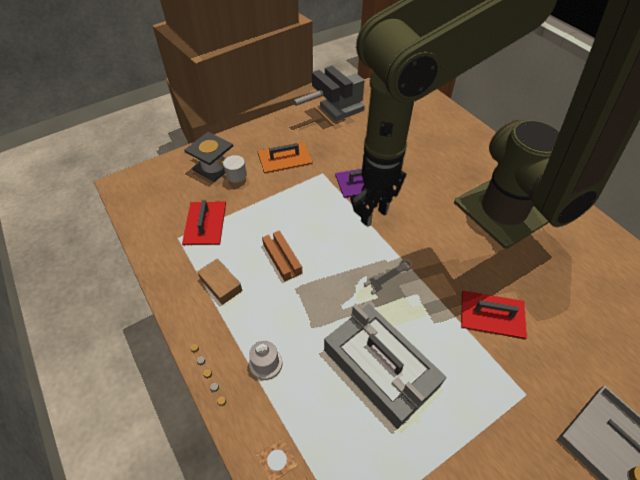

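Both tongues lie square across the cover, which sits flush. The bystanders are where they were and the hand is clear, so I'm handing in.

```bash
python3 -c "
from plant import ctrl
print(ctrl.sign_off())"
```

```text
the job is handed in; nothing more can be done
None
```

The parts case is closed and I handed the job in at about 28.5 s on the robot's clock (limit 72 s). The interface reports no verdict, so this rests on my own checks.

**What I did:**
- **Cover to bench:** I lifted the grey cover out of the rack by its top edge and stood it on the bench. Opening the fingers while moving forward tipped it onto its back, and it landed flat with the handle up.
- **Cover to case:** I took it by the handle and set it in the recess. Contact came at a TCP height of about 74 mm.
- **Turnbuttons:** I pinched each fin, turned it about 90° across and let go.

**Last checks:**
- **Cover:** In the last pictures it sits flush in the recess. At seating, the wrist camera showed it centred with an even gap of about 4 mm all round.
- **Turnbuttons:** Both tongues point squares across the cover toward the middle. The hand ended each turn within about 0.1° of the case's angle. I judged the buttons from the pictures and the hand's angle, because their joint values cannot be read.
- **Bystanders:** The wrench, carton and chamber look unmoved in the last scene picture; I did not measure them.
- **Robot:** The gripper is well clear and the wrist force reads close to zero.

**Small disagreements:** Case-centre estimates from the different cameras differed by 2–3 mm, so I used the close wrist view for the final fit. Both fins were pinched 3–5 mm higher than planned, and both buttons still turned fully. No check failed.

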